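Clamp a plug-in module with its draw latch

TASK

The grey module in the dock has not been clamped, and its springs hold it off its contacts. Hook the wire bail of the draw latch over the module's keeper lip, then push the latch lever back past centre, without forcing it, so that it stays down by itself and holds the module fully home. Leave the screwdriver, the plug and the spare module beside the dock where they are.

Things in the scene. Friction and masses are not known exactly. Their poses are not given: they have to be found in the camera images.
- dock: Fixed dark steel base plate, 330 x 110 x 8 mm; origin on the bench near the plate's middle. +x runs from the latch to the module (the latch draws the module towards -x), +y across, +z up. Lever, bail and module move only in its x-z plane (y = 0). A low black contact strip at x = 48 mm rises 16 mm above the bench; else the plate is bare beside and below the bail and tongue.
- lever_pivot (a point): The lever's hinge axis (parallel to the dock's y), at x = -60 mm, z = 40 mm in the dock frame, fixed to the dock.
- lever (a joint): Lever angle about the pivot, rad: 0 = upright, positive = leaning back (dock -x, away from the module); range -0.7 to 1.80 (hard stop, nearly flat). With the bail hooked, dead centre is 1.57: beyond it the module's springs pull the lever on to its stop and hold it. Stays where left (friction 0.03 N m). Clamping takes up to about 15 N square to the paddle 60 mm from the pivot.
- lever_pad (a point): Middle of the lever paddle's face that looks to dock +x when upright, up when clamped; 65 mm from the pivot. The lever is a plain steel strip 5 mm thick; the paddle, 32 mm wide in y, runs from 28 to 86 mm from the pivot; a lip bent some 4 mm towards this face ends it at 94 mm. Axes: z along the lever outwards, x out of this face.
- bail (a joint): Angle of the bail against the lever, rad: 0 = square to the lever; the bail's slope above the dock's +x direction is bail + lever (rad). Hinge friction 0.012 N m: a steeply raised bail stays up, one near level drops under its own weight (36 g).
- bail_end (a point): Centre of the bail's end bar. The bail is a U of 6 mm steel wire: two legs (40 mm over their outsides, 28 mm between) hinged on the lever 20 mm out from its pivot, joined 90 mm from that hinge by the end bar. Gripped there from outside (fingers closing along dock y) and moved, it carries bail and lever along as a two-link chain, turning in the grip. Axes: x along the bail outwards, y along the bar.
- keeper (a point): Where the end bar's centre lies when hooked. The keeper is a plain steel tongue, 22 mm wide, jutting from the module towards the latch, its top 3 mm below this point (37 mm above the bench), with a lip on it just on the latch side. The module's body begins 42 mm farther along +x and rises 30 mm above this point. Axes as the dock. 82 mm from the lever pivot with the module out, 70 mm with it home; same height as the pivot.
- module (a joint): Slide of the module along dock +x, m: 0 = home, 0.012 = out (where its springs hold it against a stop with 24 N; 60 N at home). Slides by itself when not held.
- screwdriver_grip (a point): Grip of a loose screwdriver, 170 mm long, lying beside the dock on its -y side; leave alone.
- plug_mid (a point): Middle of a loose black two-pin plug, 30 x 20 x 16 mm and 16 mm pins, lying beside the dock on its +y side; leave alone.
- spare_mid (a point): Middle of a loose grey spare module, 75 x 60 x 36 mm, lying beside the dock on its +y side near the latch; leave alone.
- lip_top (a point): Far (dock +x) upper edge of the keeper lip: 7 mm above the keeper point and 1 mm on its latch side; the lip's highest edge is 8.5 mm above the keeper point. The lip, 18 mm wide and 5 mm thick, leans 20 degrees towards dock +x: the bar must come down past this edge, its centre 4 to 12 mm beyond the keeper point, and then be drawn back under it until it bears.

How it is judged:
By the outcome, as a careful person would: the job done as asked, in the order asked, and still so for the second after the job is handed in, with the robot touching nothing.
It also fails if it takes over 58 s, if anything falls off the work surface, if the arm or the gripper's body presses on something with over 40 N, if the wrist force passes 120 N, or if a joint passes its speed limit or range.

ROBOT

A 6-joint arm with a two-finger parallel gripper is mounted at the origin on the work surface. World frame = base frame: x ahead of the robot, y to its left, z up, the work surface at z = 0. Lengths are in m, angles in rad, forces in N, time in s.
With the tool pointing down it reaches from about 0.35 to 0.775 m from the base axis. Payload 5.5 kg.
Tool frame: the origin (TCP) lies midway between the tips of the shut fingers; the grasp point (between the pads) lies 19 mm behind it (env.tcp_to_grasp is the distance from the TCP to the grasp point, in m); z points along the fingers, y is the direction in which the jaws open and shut (so a half turn about z gives the same grasp; the last joint's range is limited). The gripper opens to 85 mm and grips with 20 to 120 N. Pads are 22 mm wide; open, the fingers measure 114 mm over their backs; the gripper's body (76 mm by 85 mm) begins 54 mm behind the grasp point. The pads swing forward as they close: fully open they stand 13 mm farther back than shut.
Start: joints at [0.999, 0.313, 0.046, 1.304, 0, 1.431], TCP at [0.241, 0.522, 0.231] pointing down, gripper open.
Joint ranges: [-2.76, 2.76], [-0.86, 1.69], [-1.03, 1.26], [-2.2, 2.34], [-1.47, 1.5], [-3.14, 3.14]. Speed limits (rad/s): [2.57, 2.57, 3.14, 3.14, 3.14, 3.14].

INTERFACE

Orientations are given as a unit quaternion [w, x, y, z].
In Python, from workcell import get_state, viewer, hand_in, finder, env gives the robot as it stands.
- The arm moves only by the tool arm_command, never from a script. Its argument "motion" is a list of rows, each an object of numbers: "x", "y", "z": the shift along the tool's x, y, z in mm; "rx", "ry", "rz": the turn, a rotation vector about the tool's x, y, z in degrees; "hand": the closure, from -1 (fully open) to 1 (shut). A call has 1 to 10 rows; each row is the pose to reach, as a shift and turn from the pose commanded when the call began, along the tool's axes at that moment; what a row does not reach only later rows make up. A row lasts 1/8 s, in which the tool goes at most 62.5 mm and 10.7 degrees, less where a joint would pass 70% of its speed; a pose out of reach is approached as far as the arm can. A call with a gripper value outside its range is refused whole. The fingers move at their own pace and stop on an object; "force" is the grip in N (left out, the last holds). Time passes only in rows, so rows that repeat a pose let the fingers close. It gives the time, the measured TCP pose, the force and the opening at its end, in the units of the state.
- get_state(): the state, without advancing time (a new reading comes with each control period).
- viewer.read_camera(name): name is "scene" or "side" or "wrist"; returns a dict with "image" (480x640x3 uint8, red, green, blue), "z_map" (480x640 float32, m along the optical axis (not along the pixel's ray), 0 where there is no reading), "intrinsics" (3x3 intrinsics, pixels), "rvec" (rotation vector, rad) and "tvec" (3), from world to camera coordinates, as OpenCV has them. Camera axes: x right, y down, z forward; pixel columns grow to the right and rows downward; lengths in m; the calibration is good to about 2 mm. A picture is of the moment at which its call begins.
- hand_in(): hands the job in, once; it reports no verdict.
Trained networks look in a picture, given as the dict that the camera call returned (one of the last four; its "shot" number tells which), for a name from the list of things; names that differ only in an ending like _2 or _b are one class to them, and where a whole thing is asked for, a point or a joint stands for the part that bears it (a point fixed in the world has none). Each returns a list of dicts, best first, with "score" (0 to 1); they miss things now and then, are a little off and sometimes report something else, mostly with a low value. They report only what shows in the picture. A call takes as long as a camera call.
- finder.find_in(picture, query): "at" ([column, row] in pixels, amid what is visible of it).
- finder.masks_of(picture, query): "region" (480x640 bool, what is visible of it) and "at" ([column, row] in pixels, amid what is visible of it).
The state is a dict: "clock": time; "joint_pos": joint angles; "qvel": joint speeds; "tau": joint torques, N m; "tcp_pos": TCP position; "orientation": TCP orientation; "wrist_force": force on the tool from outside, world axes, zero at the start; "ft_torque": the same for the moment, N m; "finger_gap": finger opening in m.
Only numpy, scipy, OpenCV 4.12 (cv2) and the standard library are available. Lean on these libraries where they do the work, as an engineer would, in place of code of your own. Each camera call takes 0.05 s, during which the arm holds its last target.

## Working session

There is one attempt and no reset: what is moved stays moved. The work goes in short steps, Python scripts to look and compute and a tool call to move; the robot and the scene stay as the last step left them, time stands still between calls to the robot, and variables do not carry over. Pictures are saved under pics/ and viewed, and the job is handed in when it is done.

Besides the shell and the picture viewer there is one more tool, called after ">>>" as name(argument=value, ...), one argument or row to a line, values as JSON. arm_command: Moves the arm, as the interface text tells. Its arguments: {"type":"object","properties":{"motion":{"type":"array","items":{"type":"object","properties":{"x":{"type":"number"},"y":{"type":"number"},"z":{"type":"number"},"rx":{"type":"number"},"ry":{"type":"number"},"rz":{"type":"number"},"hand":{"type":"number"}}}},"force":{"type":"number"}},"required":["motion"]}

```bash
ls; mkdir -p pics; cat > h.py <<'E'
import numpy as np, cv2
from workcell import get_state, viewer, hand_in, finder, env
from scipy.spatial.transform import Rotation as R
def cam(n):
    p=viewer.read_camera(n); return p
def save(p,f): cv2.imwrite('pics/'+f,cv2.cvtColor(p['image'],cv2.COLOR_RGB2BGR))
def unproj(p,u,v,z=None):
    K=p['intrinsics'];Rm=cv2.Rodrigues(np.array(p['rvec'],float))[0];t=np.array(p['tvec'],float).ravel()
    u=np.atleast_1d(u);v=np.atleast_1d(v)
    if z is None: z=p['z_map'][np.round(v).astype(int),np.round(u).astype(int)]
    c=np.stack([(u-K[0,2])/K[0,0]*z,(v-K[1,2])/K[1,1]*z,z*np.ones(len(u))],1)
    return (c-t)@Rm
def proj(p,X):
    return cv2.projectPoints(np.array(X,float).reshape(-1,3),np.array(p['rvec'],float),np.array(p['tvec'],float),np.array(p['intrinsics'],float),None)[0].reshape(-1,2)
def tcp():
    s=get_state();q=s['orientation'];return np.array(s['tcp_pos']),R.from_quat([q[1],q[2],q[3],q[0]])
E
python3 - <<'E'
from h import *
print(get_state())
for n in ['scene','side','wrist']:
    p=cam(n);save(p,n+'0.png')
    for q in ['dock','lever_pad','bail_end','keeper','module','lip_top','spare_mid','lever','bail']:
        for d in finder.find_in(p,q)[:2]:
            print(n,q,round(d['score'],2),np.round(d['at']),np.round(unproj(p,*d['at']),3))
print(get_state()['clock'])
E
```

```text
pics
{'clock': 0.0, 'joint_pos': array([9.99398958e-01, 3.14042935e-01, 4.49463596e-02, 1.30358444e+00,
       1.28369412e-05, 1.43122706e+00]), 'qvel': array([ 0.00042978, -0.00146016, -0.00056136, -0.00143558, -0.00062254,
        0.00040569]), 'tau': array([-1.25552192e-04, -4.80627394e+01,  2.98535675e+01,  1.95768150e-02,
       -2.33346482e-04, -9.34185209e-07]), 'tcp_pos': array([0.24036105, 0.52177968, 0.23037133]), 'orientation': array([-3.33993164e-04,  2.14240255e-01,  9.76780541e-01, -8.81191279e-04]), 'wrist_force': array([ 0.2893795 ,  0.05244234, -0.77290116]), 'ft_torque': array([-0.03583186,  0.02472732,  0.00536236]), 'finger_gap': 0.08527576005097748}
scene dock 0.73 [343. 288.] [[0.649 0.03  0.007]]
scene lever_pad 0.66 [282. 223.] [[0.538 0.024 0.093]]
scene lever_pad 0.38 [408. 244.] [[0.69  0.17  0.017]]
scene bail_end 0.89 [290. 218.] [[0.474 0.132 0.001]]
scene keeper 0.95 [396. 294.] [[0.746 0.006 0.074]]
scene module 0.91 [394. 298.] [[ 0.747 -0.003  0.074]]
scene lip_top 0.62 [393. 298.] [[ 0.747 -0.004  0.074]]
scene spare_mid 0.58 [327. 214.] [[0.546 0.142 0.036]]
scene lever 0.81 [282. 223.] [[0.539 0.024 0.093]]
scene bail 0.76 [291. 218.] [[0.476 0.13  0.002]]
side dock 0.87 [346. 272.] [[0.639 0.02  0.011]]
side lever_pad 0.89 [306. 255.] [[ 0.582  0.096 -0.002]]
side bail_end 0.75 [309. 249.] [[ 0.592  0.109 -0.002]]
side keeper 0.81 [392. 248.] [[0.717 0.    0.072]]
side module 0.73 [391. 249.] [[ 0.715 -0.003  0.071]]
side lip_top 0.72 [392. 250.] [[ 0.714 -0.007  0.075]]
side spare_mid 0.96 [271. 231.] [[0.527 0.149 0.036]]
side lever 0.92 [307. 255.] [[0.582 0.092 0.002]]
side bail 0.84 [310. 246.] [[0.561 0.001 0.132]]
1.5
```

View pics/scene0.png

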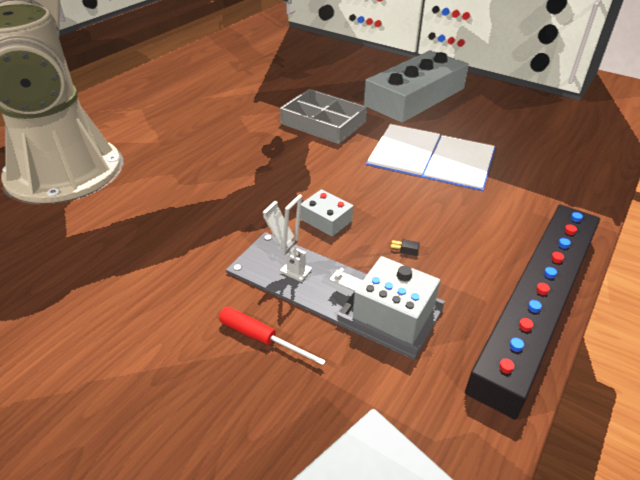

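View pics/side0.png

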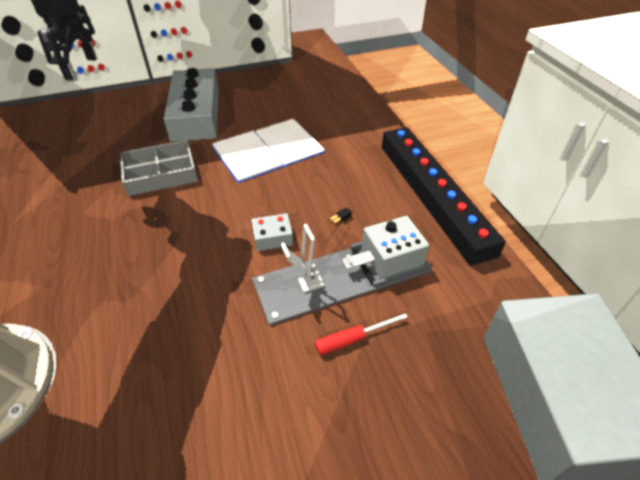

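View pics/wrist0.png

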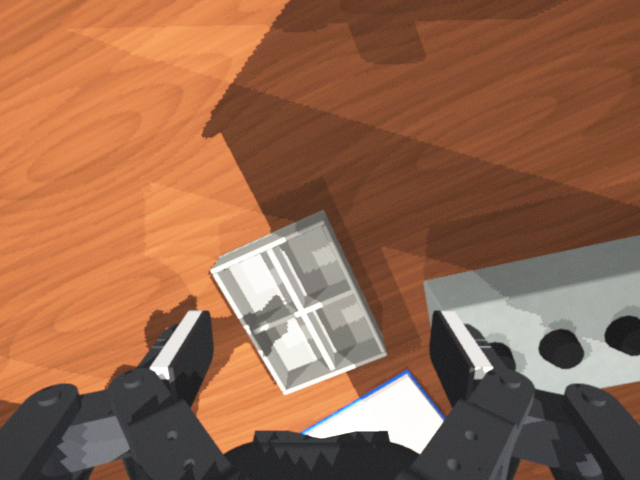

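```bash
python3 - <<'E'
import cv2
a=cv2.imread('pics/scene0.png')[180:360,200:460];cv2.imwrite('pics/sc0z.png',cv2.resize(a,None,fx=3,fy=3,interpolation=cv2.INTER_CUBIC))
a=cv2.imread('pics/side0.png')[200:335,235:445];cv2.imwrite('pics/si0z.png',cv2.resize(a,None,fx=3.8,fy=3.8,interpolation=cv2.INTER_CUBIC))
E
```

```text
(no output)
```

View pics/sc0z.png

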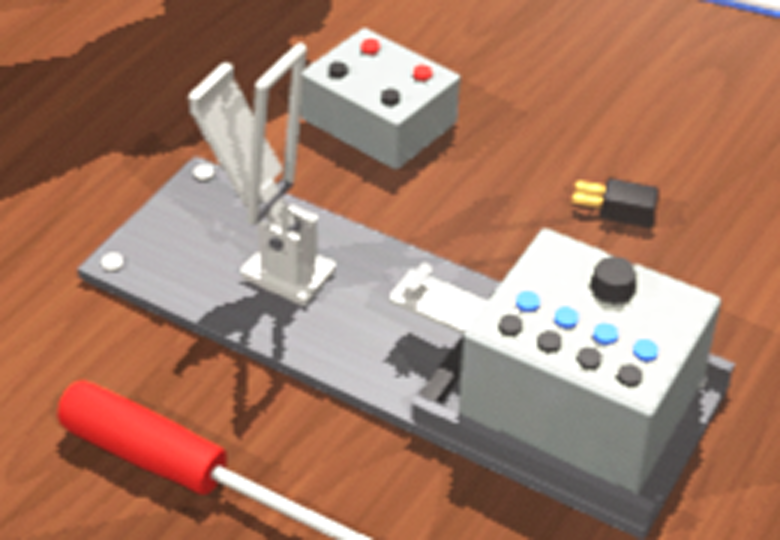

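View pics/si0z.png

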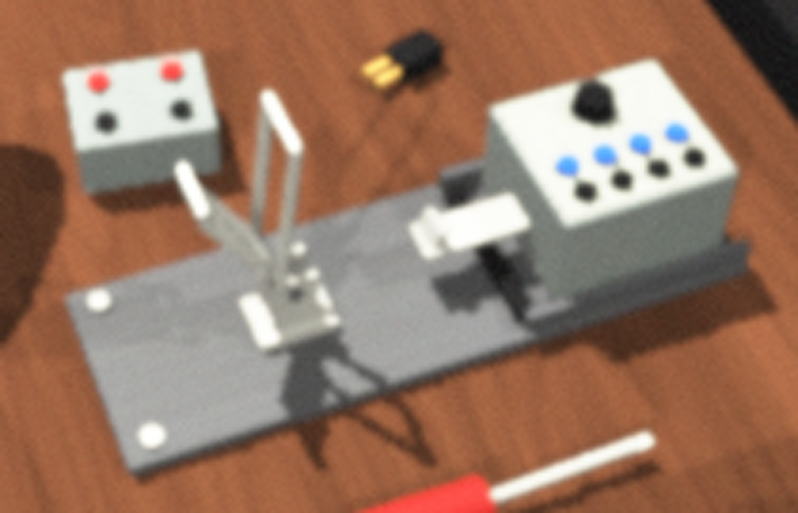

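```bash
cat > fit.py <<'E'
from h import *
from scipy.optimize import least_squares
import pickle
P=[];
for n in ['scene','side']:
    P.append(cam(n))
pickle.dump(P,open('P0.pkl','wb'))
S=lambda u,v:(200+u/3-.33,180+v/3-.33)
D=lambda u,v:(235+u/3.8-.37,200+v/3.8-.37)
# feature generators: (name, cam, px)
obs=[('pA',0,S(80,272)),('pB',0,S(196,158)),('pC',0,S(645,527)),('pA',1,D(133,470)),('pB',1,D(68,298)),
('b-',0,S(263,84)),('b+',0,S(301,49)),('b+',1,D(268,97)),('b-',1,D(297,150)),
('l-',0,S(193,100)),('l+',0,S(229,66)),('l+',1,D(181,166)),('l-',1,D(204,215)),
('piv-',0,S(277,243)),
('k-',0,S(395,294)),('k+',0,S(424,268)),('k-',1,D(430,255))]
def pts(q):
    x,y,yaw,cx,L,B=q[:6]
    d={}
    d['pA']=(cx-.165,-.055,.008);d['pB']=(cx-.165,.055,.008);d['pC']=(cx+.165,-.055,.008)
    u=np.array([-np.sin(L),np.cos(L)]);f=np.array([np.cos(L),np.sin(L)]);pv=np.array([-.06,.04])
    h=pv+.02*u;s=L+B;e=h+.09*np.array([np.cos(s),np.sin(s)])
    for sg,n in((-1,'-'),(1,'+')):
        d['b'+n]=(e[0],sg*.017,e[1])
        l=pv+.094*u+.002*f; d['l'+n]=(l[0],sg*.016,l[1])
        d['k'+n]=(.022-.004,sg*.009,.04+.008)
    d['piv-']=(-.06,-.011,.04)
    c,sn=np.cos(yaw),np.sin(yaw)
    return {k:(x+c*a-sn*b,y+sn*a+c*b,z) for k,(a,b,z) in d.items()}
def res(q):
    w=pts(q);r=[]
    for i,(n,c,px) in enumerate(obs):
        r+=list(proj(P[c],w[n])[0]+q[6+2*c:8+2*c]-px)
    return np.array(r+list(q[6:10]/1.5))
if __name__=='__main__':
    s=least_squares(res,[.62,0,-.1,.0,.5,.9,0,0,0,0],loss='soft_l1')
    print(np.round(s.x,3));
    for (n,c,px),r in zip(obs,res(s.x)[:-4].reshape(-1,2)):print(n,c,np.round(r,1))
    w=pts(s.x);print({k:np.round(v,3) for k,v in w.items()})
    np.save('q0.npy',s.x)
    # depth check
    for c in (0,1):
        p=P[c]
        for k in ['b-','b+','l-','l+','k-']:
            u,v=proj(p,w[k])[0];u=int(u);v=int(v);z=p['z_map'][v-2:v+3,u-2:u+3];i=np.argmin(np.where(z>0,z,9));vv,uu=divmod(i,5)
            print(c,k,np.round(unproj(p,u-2+uu,v-2+vv),3))
E
python3 fit.py
```

```text
[0.624 0.022 0.045 0.008 0.488 0.973 0.186 1.03  0.225 1.154]
pA 0 [-0.5 -0.3]
pB 0 [ 0.2 -0.1]
pC 0 [0.8 2. ]
pA 1 [-0.4  0.4]
pB 1 [-0.5 -0.1]
b- 0 [-0.3  1.6]
b+ 0 [-0.2  1.1]
b+ 1 [0.1 0.9]
b- 1 [-0.2  0.6]
l- 0 [-0.2 -1.1]
l+ 0 [-0.1 -0.9]
l+ 1 [-0.1 -0.6]
l- 1 [ 0.  -0.3]
piv- 0 [-1.1  0.6]
k- 0 [ 3.9 -2.4]
k+ 0 [ 0.  -0.9]
k- 1 [ 2.8 -4.5]
{'pA': array([ 0.47 , -0.04 ,  0.008]), 'pB': array([0.465, 0.07 , 0.008]), 'pC': array([ 0.799, -0.025,  0.008]), 'b-': array([0.566, 0.002, 0.147]), 'l-': array([0.523, 0.001, 0.124]), 'k-': array([0.643, 0.014, 0.048]), 'b+': array([0.564, 0.036, 0.147]), 'l+': array([0.522, 0.033, 0.124]), 'k+': array([0.642, 0.032, 0.048]), 'piv-': array([0.565, 0.008, 0.04 ])}
0 b- [[ 0.569 -0.001  0.151]]
0 b+ [[0.568 0.027 0.151]]
0 l- [[ 0.525 -0.001  0.124]]
0 l+ [[0.523 0.03  0.124]]
0 k- [[0.646 0.011 0.05 ]]
1 b- [[ 0.564 -0.002  0.151]]
1 b+ [[0.564 0.029 0.151]]
1 l- [[0.521 0.    0.123]]
1 l+ [[0.523 0.03  0.123]]
1 k- [[0.643 0.011 0.048]]
```

```bash
python3 - <<'E'
import pickle
from h import *
P=pickle.load(open('P0.pkl','rb'))
for p in P:
    v,u=np.nonzero(p['z_map']>0);X=unproj(p,u,v);
    m=(X[:,0]>.42)&(X[:,0]<.85)&(abs(X[:,1]-.02)<.12)
    X=X[m]
    b=X[(X[:,2]<.003)&(X[:,2]>-.005)];print('bench z',np.median(b[:,2]))
    a=X[(X[:,2]>.005)&(X[:,2]<.0105)];
    g=np.zeros((300,500),np.uint8);ij=((a[:,:2]-[.42,-.12])*1000).astype(int);ok=(ij>=0).all(1)&(ij[:,0]<500)&(ij[:,1]<300)
    g[ij[ok,1],ij[ok,0]]=255;g=cv2.morphologyEx(g,cv2.MORPH_CLOSE,np.ones((7,7)));g=cv2.morphologyEx(g,cv2.MORPH_OPEN,np.ones((9,9)))
    n,l,st,_=cv2.connectedComponentsWithStats(g);i=1+np.argmax(st[1:,4]);yy,xx=np.nonzero(l==i)
    r=cv2.minAreaRect(np.stack([xx,yy],1).astype(np.float32));print(r, np.array(r[0])/1000+[.42,-.12])
    # module top
    a=X[(X[:,2]>.06)&(X[:,2]<.08)&(X[:,0]>.66)];print('mod z',np.median(a[:,2]));r=cv2.minAreaRect((a[abs(a[:,2]-np.median(a[:,2]))<.003][:,:2]*1000).astype(np.float32));print(r)
    # tongue
    a=X[(X[:,2]>.03)&(X[:,2]<.052)&(X[:,0]>.625)&(X[:,0]<.685)]
    for xs in np.arange(.625,.685,.006):
        c=a[abs(a[:,0]-xs)<.003]
        if len(c):print(round(xs,3),len(c),'y',c[:,1].min().round(4),c[:,1].max().round(4),'z',np.percentile(c[:,2],[5,50,95]).round(4))
    # bail top
    a=X[X[:,2]>.138];print('bail',np.round([a.min(0),a.max(0),a.mean(0)],4))
E
```

```text
bench z 0.0007576976747335401
((147.77468872070312, 136.9072723388672), (200.9506378173828, 111.48658752441406), 2.385944128036499) [0.56777469 0.01690727]
mod z 0.07145789602535361
((739.682373046875, 25.35488510131836), (95.2565689086914, 88.65278625488281), 2.8089137077331543)
0.637 24 y 0.0104 0.0301 z [0.0349 0.0373 0.0394]
0.643 41 y 0.0089 0.0311 z [0.0359 0.0407 0.0495]
0.649 74 y 0.0089 0.0333 z [0.0359 0.0386 0.049 ]
0.655 47 y 0.0097 0.0336 z [0.0356 0.0379 0.0393]
0.661 50 y 0.0101 0.0339 z [0.0352 0.0372 0.0394]
0.667 48 y 0.0112 0.0359 z [0.0356 0.0376 0.0394]
0.673 51 y 0.0104 0.0334 z [0.0345 0.0375 0.0388]
0.679 27 y 0.0117 0.0326 z [0.0358 0.0377 0.0392]
bail [[ 0.5635 -0.0031  0.1387]
 [ 0.571   0.0366  0.1517]
 [ 0.5679  0.015   0.1475]]
bench z 0.0006668331846907637
((147.48190307617188, 135.8679656982422), (205.06362915039062, 110.6040267944336), 2.815556764602661) [0.5674819  0.01586797]
mod z 0.07153908297607865
((736.8626708984375, 23.901531219482422), (95.75930786132812, 88.96756744384766), 2.6110033988952637)
0.631 2 y 0.0223 0.0225 z [0.0363 0.0375 0.0386]
0.637 44 y 0.0087 0.0308 z [0.0343 0.0382 0.043 ]
0.643 45 y 0.0082 0.0298 z [0.0363 0.0456 0.0499]
0.649 22 y 0.0073 0.0315 z [0.0343 0.0389 0.0466]
0.655 30 y 0.0097 0.0314 z [0.0359 0.0375 0.0391]
0.661 32 y 0.0102 0.0323 z [0.035  0.0375 0.0393]
0.667 32 y 0.0111 0.0346 z [0.0354 0.0376 0.0398]
0.673 30 y 0.0095 0.032 z [0.0347 0.0383 0.0394]
0.679 34 y 0.0099 0.0324 z [0.0348 0.0379 0.0396]
0.685 16 y 0.01 0.0328 z [0.0358 0.0379 0.039 ]
bail [[ 0.5604 -0.0046  0.1388]
 [ 0.5683  0.0345  0.1521]
 [ 0.564   0.0138  0.1479]]
```

```bash
cat >> h.py <<'E'
YAW=.046; O=np.array([.625,.0197,0])
def Rd(tilt=0): # tool x=-dock x, y=+dock y, z down ; tilt deg about dock y
    return R.from_euler('z',YAW)*R.from_euler('y',tilt,degrees=True)*R.from_matrix(np.array([[-1,0,0],[0,1,0],[0,0,-1.]]))
def d2w(p): return O+R.from_euler('z',YAW).apply(np.array(p,float))
def w2d(p): return R.from_euler('z',YAW).inv().apply(np.array(p,float)-O)
def go(pw,tilt=0):
    t,r=tcp();return np.round(r.inv().apply(np.array(pw)-t)*1000,1),np.round((r.inv()*Rd(tilt)).as_rotvec(degrees=True),1)
E
python3 - <<'E'
from h import *
print(go(d2w([-.0595,0,.24])),d2w([-.0595,0,.24]),get_state()['clock'])
E
```

```text
(array([-506.5, -322.9,   -8.7]), array([  0. ,   0. , -27.4])) [0.56556294 0.01696397 0.24      ] 1.6
```

>>> arm_command(
  motion=[
    {"x": -50,"y": -32,"z": -15,"rz": -5,"hand": -1},
    {"x": -100,"y": -64,"z": -20,"rz": -10},
    {"x": -150,"y": -96,"z": -20,"rz": -14},
    {"x": -200,"y": -128,"z": -20,"rz": -18},
    {"x": -250,"y": -160,"z": -20,"rz": -22},
    {"x": -300,"y": -192,"z": -20,"rz": -27.4},
    {"x": -350,"y": -224,"z": -20,"rz": -27.4},
    {"x": -400,"y": -256,"z": -20,"rz": -27.4},
    {"x": -455,"y": -290,"z": -15,"rz": -27.4},
    {"x": -506.5,"y": -323,"z": -9,"rz": -27.4},
  ],
)

```text
invalid input at $.motion[0]: expected keys x, y, z, rx, ry, rz, hand
```

>>> arm_command(
  motion=[
    {"x": 0,"y": 0,"z": 0},
    {"x": 0,"y": 0,"z": 0},
  ],
)

```text
invalid input at $.motion[0]: expected keys x, y, z, rx, ry, rz, hand
```

```bash
python3 - <<'E'
from h import *
t,r=tcp();print(w2d(t),(Rd().inv()*r).as_rotvec(degrees=True),get_state()['joint_pos'].round(3),get_state()['finger_gap'])
p=cam('wrist');save(p,'wrist1.png')
print(proj(p,[d2w(x) for x in [(-.0595,-.017,.147),(-.0595,.017,.147),(.022,0,.04),(-.06,0,.04)]]).round(0))
m=p['z_map']>0;v,u=np.nonzero(m);X=unproj(p,u,v);D=w2d(X)
a=D[(D[:,2]>.138)&(D[:,2]<.158)&(abs(D[:,1])<.04)&(abs(D[:,0]+.06)<.03)];print(len(a),np.round([a.min(0),a.max(0),np.median(a,0)],4) if len(a) else '')
a=D[(D[:,2]>.032)&(D[:,2]<.052)&(abs(D[:,1])<.03)&(D[:,0]>.005)&(D[:,0]<.05)];print(len(a),np.round([a.min(0),a.max(0),np.median(a,0)],4) if len(a) else '')
E
```

```text
[-0.36079751  0.51967434  0.23134146] [-4.71552460e-03 -4.06905534e-03  2.73792762e+01] [ 0.999  0.313  0.046  1.304 -0.     1.431] 0.08533698456613208
[[  1. 710.]
 [ 26. 702.]
 [114. 621.]
 [ 76. 585.]]
0 
0
```

View pics/wrist1.png

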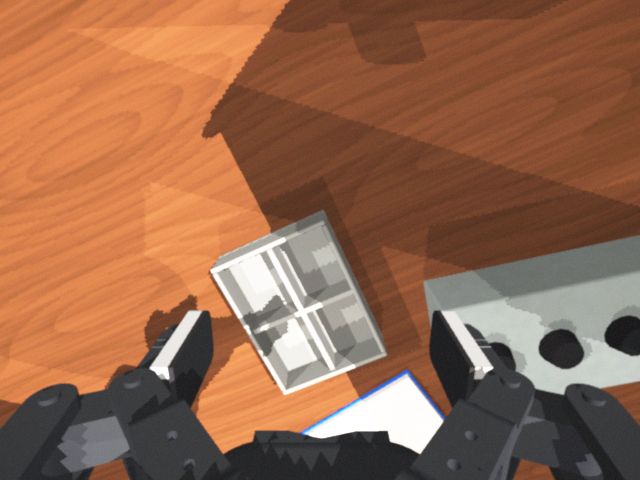

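All seven keys are required in each row; the arm has not moved (picture unchanged). Resending.

>>> arm_command(
  motion=[
    {"x": -50,"y": -32,"z": -15,"rx": 0,"ry": 0,"rz": -5,"hand": -1},
    {"x": -100,"y": -64,"z": -20,"rx": 0,"ry": 0,"rz": -10,"hand": -1},
    {"x": -150,"y": -96,"z": -20,"rx": 0,"ry": 0,"rz": -14,"hand": -1},
    {"x": -200,"y": -128,"z": -20,"rx": 0,"ry": 0,"rz": -18,"hand": -1},
    {"x": -250,"y": -160,"z": -20,"rx": 0,"ry": 0,"rz": -22,"hand": -1},
    {"x": -300,"y": -192,"z": -20,"rx": 0,"ry": 0,"rz": -27.4,"hand": -1},
    {"x": -350,"y": -224,"z": -20,"rx": 0,"ry": 0,"rz": -27.4,"hand": -1},
    {"x": -400,"y": -256,"z": -20,"rx": 0,"ry": 0,"rz": -27.4,"hand": -1},
    {"x": -455,"y": -290,"z": -15,"rx": 0,"ry": 0,"rz": -27.4,"hand": -1},
    {"x": -506.5,"y": -323,"z": -9,"rx": 0,"ry": 0,"rz": -27.4,"hand": -1},
  ],
)

```text
clock: 2.9
tcp_pos: [0.5659, 0.0161, 0.2407]
orientation: [0.001, -0.023, 1.0, 0.0]
wrist_force: [0.3, 0.9, -0.1]
finger_gap: 0.0852
```

>>> arm_command(
  motion=[
    {"x": 0,"y": 0,"z": 0,"rx": 0,"ry": 0,"rz": 0,"hand": -1},
    {"x": 0,"y": 0,"z": 0,"rx": 0,"ry": 0,"rz": 0,"hand": -1},
  ],
)

```text
clock: 3.15
tcp_pos: [0.5644, 0.0179, 0.2401]
orientation: [-0.001, -0.023, 1.0, 0.0]
wrist_force: [-0.5, -0.3, -0.8]
finger_gap: 0.0855
```

```bash
python3 - <<'E'
from h import *
t,r=tcp();print(get_state()['clock'],w2d(t),(Rd().inv()*r).as_rotvec(degrees=True),get_state()['joint_pos'].round(3),get_state()['finger_gap'])
p=cam('wrist');save(p,'wrist2.png')
print(proj(p,[d2w(x) for x in [(-.0595,-.017,.147),(-.0595,.017,.147),(.022,0,.04),(-.06,0,.04)]]).round(0))
m=p['z_map']>0;v,u=np.nonzero(m);X=unproj(p,u,v);D=w2d(X)
a=D[(D[:,2]>.138)&(D[:,2]<.158)&(abs(D[:,1])<.04)&(abs(D[:,0]+.06)<.03)];print(len(a),np.round([a.min(0),a.max(0),np.median(a,0)],4) if len(a) else '')
a=D[(D[:,2]>.032)&(D[:,2]<.052)&(abs(D[:,1])<.03)&(D[:,0]>.005)&(D[:,0]<.05)];print(len(a),np.round([a.min(0),a.max(0),np.median(a,0)],4) if len(a) else '')
E
```

```text
3.15 [-0.06059624  0.00102711  0.24011659] [-0.03421965  0.06083757  0.02773941] [-0.111  0.292  0.038  1.318  0.    -0.156] 0.08545039905202069
[[294. 248.]
 [346. 248.]
 [320. 290.]
 [320. 209.]]
593 [[-0.0654 -0.0195  0.1381]
 [-0.0589  0.0201  0.1503]
 [-0.0626  0.0006  0.1476]]
859 [[ 0.007  -0.0106  0.0321]
 [ 0.05    0.011   0.0487]
 [ 0.0279  0.0007  0.0358]]
```

View pics/wrist2.png

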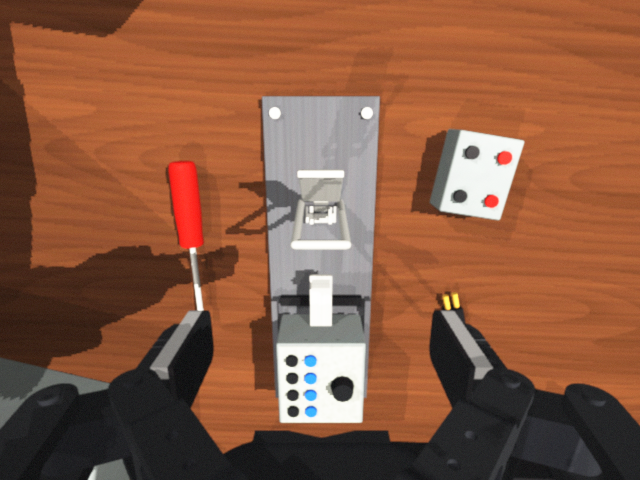

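```bash
python3 - <<'E'
from h import *
p=cam('wrist')
m=p['z_map']>0;v,u=np.nonzero(m);D=w2d(unproj(p,u,v))
a=D[(abs(D[:,1])<.012)]
for x in np.arange(0,.08,.003):
    c=a[abs(a[:,0]-x)<.0015]; 
    if len(c):print(round(x,3),len(c),np.percentile(c[:,2],[10,50,90]).round(4))
for lo,hi in [(.1,.115),(.115,.13),(.13,.14),(.14,.16)]:
    b=D[(D[:,2]>lo)&(D[:,2]<hi)&(abs(D[:,1])<.03)&(abs(D[:,0]+.07)<.06)]
    print(lo,len(b),np.round([b.min(0),b.max(0),np.median(b,0)],4))
E
```

```text
0.0 59 [0.0056 0.0066 0.0075]
0.003 64 [0.0056 0.0067 0.0073]
0.006 55 [0.0057 0.0068 0.0075]
0.009 143 [0.0059 0.0333 0.0359]
0.012 160 [0.0061 0.036  0.0403]
0.015 162 [0.0059 0.0418 0.0466]
0.018 96 [0.0061 0.0403 0.0466]
0.021 17 [0.035  0.0357 0.0454]
0.024 19 [0.0354 0.0358 0.0365]
0.027 60 [0.0346 0.0359 0.0367]
0.03 55 [0.0347 0.0354 0.0362]
0.033 55 [0.0346 0.0355 0.0366]
0.036 57 [0.0343 0.0353 0.0362]
0.039 54 [0.0348 0.0356 0.0364]
0.042 64 [0.034  0.0355 0.0364]
0.045 55 [0.0342 0.0353 0.0366]
0.048 56 [0.0346 0.0355 0.0365]
0.051 52 [0.0345 0.0355 0.0362]
0.054 61 [0.0345 0.0355 0.0364]
0.057 52 [0.0345 0.0355 0.0362]
0.06 58 [0.0343 0.0354 0.0364]
0.063 437 [0.0356 0.0506 0.0649]
0.066 147 [0.0454 0.0677 0.0694]
0.069 66 [0.0683 0.0692 0.07  ]
0.072 69 [0.0685 0.0691 0.0701]
0.075 75 [0.0686 0.0694 0.0717]
0.078 77 [0.0685 0.0697 0.073 ]
0.1 392 [[-1.066e-01 -1.940e-02  1.001e-01]
 [-6.490e-02  2.010e-02  1.149e-01]
 [-9.630e-02 -1.000e-04  1.062e-01]]
0.115 496 [[-0.1068 -0.0196  0.115 ]
 [-0.0639  0.0202  0.1299]
 [-0.1034  0.0003  0.1211]]
0.13 102 [[-0.0661 -0.0194  0.1303]
 [-0.0626  0.0201  0.14  ]
 [-0.065   0.0143  0.1349]]
0.14 573 [[-6.540e-02 -1.950e-02  1.401e-01]
 [-5.880e-02  2.020e-02  1.503e-01]
 [-6.250e-02  1.000e-04  1.476e-01]]
```

>>> arm_command(
  motion=[
    {"x": 1.5,"y": -0.5,"z": 50,"rx": 0,"ry": 0,"rz": 0,"hand": -1},
    {"x": 1.5,"y": -0.5,"z": 90,"rx": 0,"ry": 0,"rz": 0,"hand": -1},
    {"x": 1.5,"y": -0.5,"z": 115,"rx": 0,"ry": 0,"rz": 0,"hand": -0.5},
    {"x": 1.5,"y": -0.5,"z": 115,"rx": 0,"ry": 0,"rz": 0,"hand": -0.1},
    {"x": 1.5,"y": -0.5,"z": 115,"rx": 0,"ry": 0,"rz": 0,"hand": 0},
  ],
  force=30,
)

```text
clock: 3.88
tcp_pos: [0.5639, 0.0183, 0.127]
orientation: [0.001, -0.024, 1.0, -0.0]
wrist_force: [0.9, 0.0, 0.2]
finger_gap: 0.0428
```

```bash
python3 - <<'E'
from h import *
t,r=tcp();print(get_state()['clock'],w2d(t),get_state()['finger_gap'],get_state()['wrist_force'])
p=cam('wrist');save(p,'wrist3.png')
p=cam('side');save(p,'side3.png')
a=cv2.imread('pics/side3.png')[160:335,235:445];cv2.imwrite('pics/si3z.png',cv2.resize(a,None,fx=3.3,fy=3.3,interpolation=cv2.INTER_CUBIC))
E
```

```text
3.875 [-0.0611259   0.00141089  0.12695927] 0.04284694424428218 [0.85141799 0.02127779 0.22102174]
```

View pics/wrist3.png

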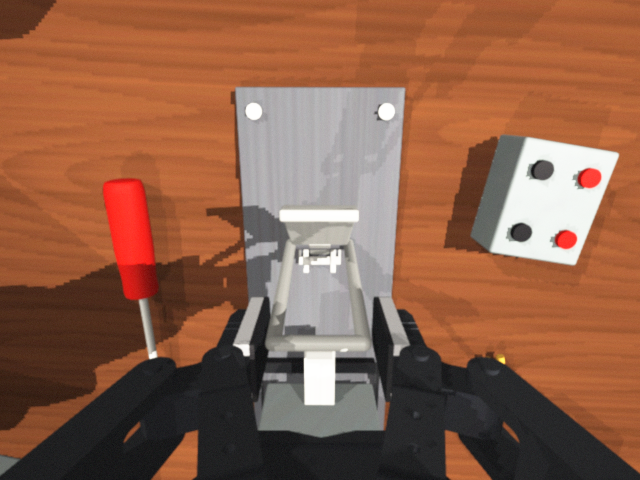

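View pics/si3z.png

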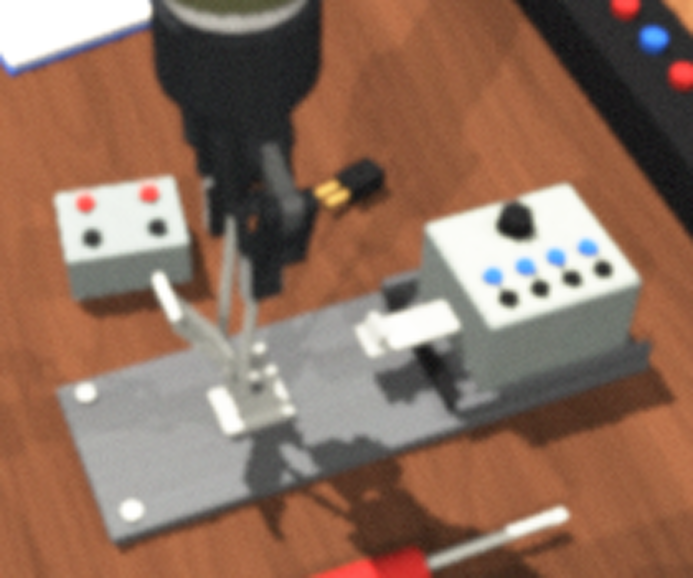

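>>> arm_command(
  motion=[
    {"x": 0,"y": -0.5,"z": 1,"rx": 0,"ry": 0,"rz": 0,"hand": 0.15},
    {"x": 0,"y": -0.5,"z": 1,"rx": 0,"ry": 0,"rz": 0,"hand": 0.3},
    {"x": 0,"y": -0.5,"z": 1,"rx": 0,"ry": 0,"rz": 0,"hand": 0.3},
  ],
  force=30,
)

```text
clock: 4.35
tcp_pos: [0.5632, 0.0172, 0.1247]
orientation: [-0.0, -0.023, 1.0, 0.0]
wrist_force: [-0.7, 0.9, 2.7]
finger_gap: 0.0382
```

```bash
python3 - <<'E'
from h import *
t,r=tcp();t=w2d(t)*1000;print(get_state()['clock'],t,(Rd().inv()*r).as_rotvec(degrees=True),get_state()['finger_gap'],get_state()['wrist_force'])
# bar path in dock mm from current to targets; bar0
b0=np.array([-62,148.5]);pv=np.array([-60,40]);r0=b0-pv
R0=np.hypot(*r0);a0=np.arctan2(r0[1],r0[0])
e=np.array([31,58])-pv;R1=np.hypot(*e);a1=np.arctan2(e[1],e[0])
for f in np.linspace(0,1,13):
    rr=R0+(R1-R0)*min(1,f*1.3);rr=max(rr,R1);a=a0+(a1-a0)*f
    b=pv+rr*np.array([np.cos(a),np.sin(a)]);d=b-b0
    hin=a+np.arccos(np.clip((400+rr*rr-8100)/(40*rr),-1,1));print(np.round(b,1),'tool x,z',np.round([-d[0],-d[1]],1),'L',round(hin-np.pi/2,2))
E
```

```text
4.35 [-61.84304882   0.30322715 124.66657484] [-0.03381061  0.00024199 -0.02724277] 0.038189244490848775 [-0.68298041  0.85692871  2.65592217]
[-62.  148.5] tool x,z [ 0. -0.] L 0.37
[-49.6 146.3] tool x,z [-12.4   2.2] L 0.42
[-37.7 142.7] tool x,z [-24.3   5.8] L 0.44
[-26.5 137.8] tool x,z [-35.5  10.7] L 0.43
[-16.1 131.7] tool x,z [-45.9  16.8] L 0.42
[ -6.7 124.6] tool x,z [-55.3  23.9] L 0.4
[  1.7 116.5] tool x,z [-63.7  32. ] L 0.37
[  8.9 107.6] tool x,z [-70.9  40.9] L 0.34
[14.9 98.2] tool x,z [-76.9  50.3] L 0.31
[19.7 88.2] tool x,z [-81.7  60.3] L 0.28
[24.4 78.5] tool x,z [-86.4  70. ] L 0.18
[28.3 68.4] tool x,z [-90.3  80.1] L 0.07
[31. 58.] tool x,z [-93.   90.5] L -0.05
```

>>> arm_command(
  motion=[
    {"x": -6,"y": 0,"z": 2,"rx": 0,"ry": 0,"rz": 0,"hand": 0.3},
    {"x": -14,"y": 0,"z": 4,"rx": 0,"ry": 0,"rz": 0,"hand": 0.3},
    {"x": -24,"y": 0,"z": 7,"rx": 0,"ry": 0,"rz": 0,"hand": 0.3},
    {"x": -35,"y": 0,"z": 12,"rx": 0,"ry": 0,"rz": 0,"hand": 0.3},
    {"x": -45,"y": 0,"z": 18,"rx": 0,"ry": 0,"rz": 0,"hand": 0.3},
    {"x": -55,"y": 0,"z": 26,"rx": 0,"ry": 0,"rz": 0,"hand": 0.3},
    {"x": -63,"y": 0,"z": 33,"rx": 0,"ry": 0,"rz": 0,"hand": 0.3},
    {"x": -70,"y": 0,"z": 42,"rx": 0,"ry": 0,"rz": 0,"hand": 0.3},
    {"x": -76,"y": 0,"z": 50,"rx": 0,"ry": 0,"rz": 0,"hand": 0.3},
    {"x": -82,"y": 0,"z": 60,"rx": 0,"ry": 0,"rz": 0,"hand": 0.3},
  ],
)

```text
clock: 5.6
tcp_pos: [0.6458, 0.0208, 0.0641]
orientation: [0.0, -0.023, 1.0, 0.0]
wrist_force: [-2.8, 1.8, 0.5]
finger_gap: 0.0376
```

>>> arm_command(
  motion=[
    {"x": -4,"y": 0,"z": 10,"rx": 0,"ry": 0,"rz": 0,"hand": 0.3},
    {"x": -7,"y": 0,"z": 16,"rx": 0,"ry": 0,"rz": 0,"hand": 0.3},
    {"x": -7,"y": 0,"z": 16,"rx": 0,"ry": 0,"rz": 0,"hand": 0.3},
  ],
)

```text
clock: 5.98
tcp_pos: [0.6522, 0.0211, 0.0479]
orientation: [-0.0, -0.023, 1.0, 0.0]
wrist_force: [-2.6, 1.3, 1.7]
finger_gap: 0.0381
```

```bash
cat > look.py <<'E'
from h import *
import sys
n=sys.argv[1]
t,r=tcp();s=get_state();print(s['clock'],w2d(t)*1000,s['finger_gap'],s['wrist_force'])
p=cam('wrist');save(p,n+'w.png')
m=p['z_map']>0;v,u=np.nonzero(m);D=w2d(unproj(p,u,v));np.save('D.npy',D)
if len(sys.argv)>2:
  p=cam('side');save(p,n+'s.png')
  a=cv2.imread('pics/'+n+'s.png')[160:335,235:445];cv2.imwrite('pics/'+n+'s.png',cv2.resize(a,None,fx=3.3,fy=3.3,interpolation=cv2.INTER_CUBIC))
E
python3 look.py a 1
```

```text
5.975 [27.27722981  0.12956124 47.87226676] 0.03812508127924859 [-2.60457304  1.30979685  1.66322381]
```

View pics/aw.png

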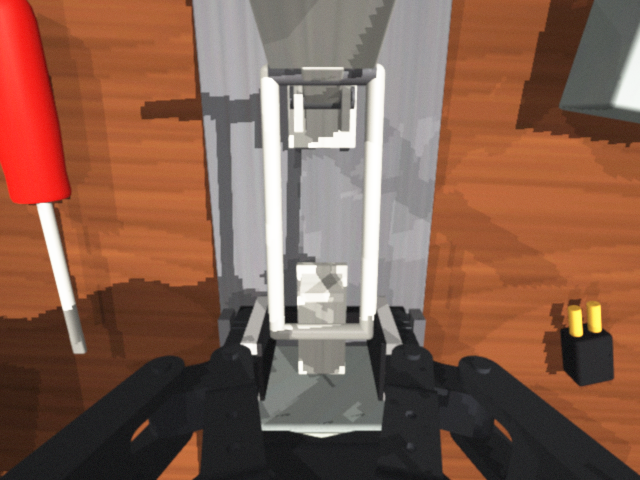

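View pics/as.png

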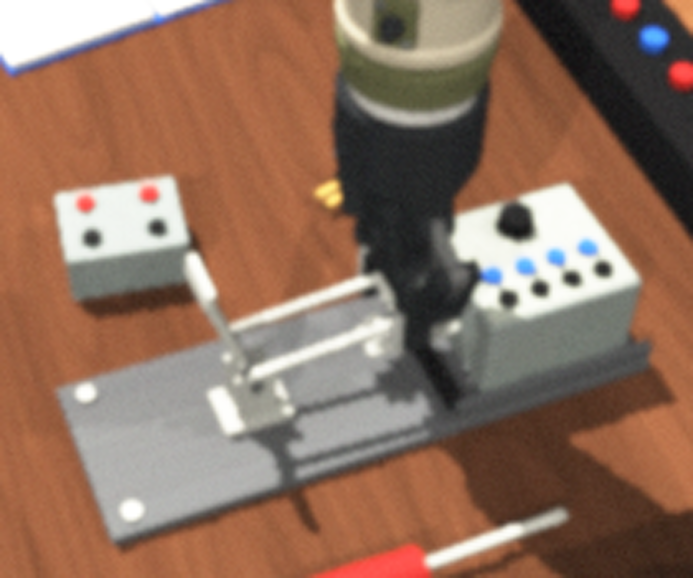

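```bash
cat > bar.py <<'E'
from h import *
D=np.load('D.npy')
for y0,y1 in [(-.009,.009),(.0125,.0205)]:
    a=D[(D[:,1]>y0)&(D[:,1]<y1)&(D[:,0]>.005)&(D[:,0]<.05)]
    for x in np.arange(.008,.05,.002):
        c=a[abs(a[:,0]-x)<.001]
        if len(c):print(round(x,3),len(c),np.percentile(c[:,2],[5,50,95]).round(4))
E
python3 bar.py
```

```text
0.008 316 [0.0059 0.0324 0.036 ]
0.01 307 [0.0059 0.0351 0.0365]
0.012 408 [0.0061 0.0358 0.0387]
0.014 1266 [0.0069 0.126  0.1327]
0.016 3601 [0.0446 0.1263 0.132 ]
0.018 293 [0.006  0.0465 0.1212]
0.02 354 [0.0452 0.065  0.0672]
0.022 328 [0.0655 0.0673 0.0685]
0.024 200 [0.0668 0.0676 0.0686]
0.026 125 [0.0348 0.0359 0.067 ]
0.028 160 [0.0348 0.0357 0.0365]
0.03 150 [0.0348 0.0357 0.0366]
0.032 157 [0.0347 0.0357 0.0365]
0.034 159 [0.0348 0.0357 0.0367]
0.036 131 [0.0348 0.0356 0.0365]
0.038 5 [0.0343 0.0347 0.0348]
0.044 3 [0.0368 0.0369 0.037 ]
0.046 119 [0.0348 0.0357 0.0366]
0.048 134 [0.0349 0.0357 0.0365]
0.008 978 [0.0074 0.1292 0.1387]
0.01 2611 [0.067  0.1273 0.1361]
0.012 186 [0.006  0.0661 0.1296]
0.014 342 [0.0065 0.0801 0.1051]
0.016 353 [0.0063 0.0727 0.1206]
0.018 211 [0.006  0.0671 0.0857]
0.02 224 [0.0063 0.0671 0.0859]
0.022 223 [0.0063 0.0679 0.0862]
0.024 190 [0.0064 0.0677 0.0857]
0.026 137 [0.0062 0.0702 0.087 ]
0.028 134 [0.0061 0.0733 0.0863]
0.03 126 [0.0059 0.0677 0.0858]
0.032 129 [0.006  0.067  0.0858]
0.034 138 [0.0062 0.0685 0.0858]
0.036 138 [0.0061 0.0634 0.0856]
0.038 55 [0.0053 0.0067 0.0628]
0.04 39 [0.0059 0.0066 0.0076]
0.042 105 [0.0059 0.009  0.0141]
0.044 83 [0.0064 0.0142 0.0155]
0.046 45 [0.0138 0.0148 0.0156]
0.048 49 [0.0137 0.0145 0.0156]
```

>>> arm_command(
  motion=[
    {"x": -4,"y": 0,"z": 0,"rx": 0,"ry": 0,"rz": 0,"hand": 0.3},
    {"x": -6.5,"y": 0,"z": 2,"rx": 0,"ry": 0,"rz": 0,"hand": 0.3},
    {"x": -7,"y": 0,"z": 8,"rx": 0,"ry": 0,"rz": 0,"hand": 0.3},
    {"x": -7,"y": 0,"z": 13,"rx": 0,"ry": 0,"rz": 0,"hand": 0.3},
    {"x": -7,"y": 0,"z": 13,"rx": 0,"ry": 0,"rz": 0,"hand": 0.3},
  ],
)

```text
clock: 6.7
tcp_pos: [0.6602, 0.0214, 0.0352]
orientation: [0.001, -0.023, 1.0, 0.0]
wrist_force: [2.0, 1.5, 0.6]
finger_gap: 0.0382
```

```bash
python3 look.py b; python3 bar.py | head -22
```

```text
6.7 [35.26419578  0.08644324 35.24188708] 0.03821243956018685 [1.98140474 1.48363433 0.55155979]
0.008 359 [0.0062 0.0325 0.0363]
0.01 360 [0.0061 0.0351 0.0366]
0.012 486 [0.0061 0.0358 0.0388]
0.014 628 [0.0061 0.0404 0.0443]
0.016 528 [0.0062 0.045  0.0475]
0.018 233 [0.0061 0.0464 0.0475]
0.02 172 [0.045  0.0457 0.0465]
0.022 1099 [0.1121 0.1166 0.1203]
0.024 2828 [0.108  0.1141 0.1194]
0.026 142 [0.035  0.0362 0.1087]
0.028 469 [0.035  0.0523 0.0549]
0.03 488 [0.0352 0.054  0.0557]
0.032 359 [0.035  0.0539 0.0556]
0.034 209 [0.0348 0.0358 0.0542]
0.036 183 [0.0349 0.0357 0.0366]
0.038 45 [0.0346 0.0354 0.0361]
0.044 1 [0.0372 0.0372 0.0372]
0.046 138 [0.0349 0.0358 0.0366]
0.048 173 [0.0348 0.0356 0.0365]
0.008 142 [0.0063 0.0552 0.0574]
0.01 146 [0.0061 0.0553 0.0572]
0.012 149 [0.0062 0.055  0.057 ]
```

View pics/bw.png

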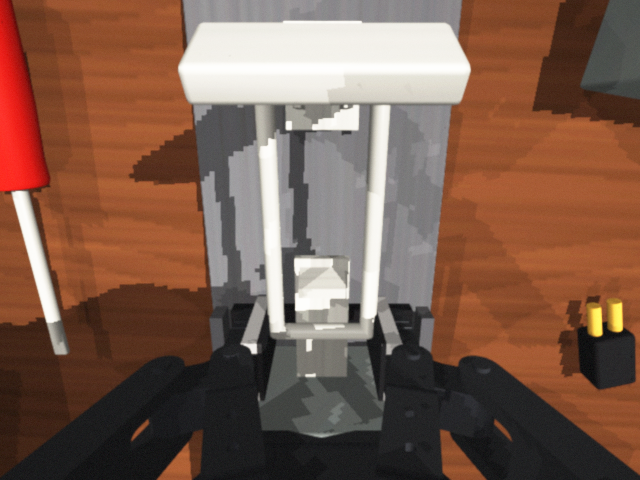

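```bash
python3 - <<'E'
from h import *
p=cam('wrist');Rm=cv2.Rodrigues(np.array(p['rvec'],float))[0];print('cam dock',w2d(-Rm.T@np.array(p['tvec'],float).ravel())*1000)
D=np.load('D.npy');a=D[(abs(D[:,1])<.016)&(D[:,0]<-.02)&(D[:,2]>.1)];print(np.round([a.min(0),a.max(0),np.median(a,0)],3))
E
```

```text
cam dock [-45.09800849  -0.39931288 176.81751429]Traceback (most recent call last):
  File "<stdin>", line 3, in <module>
    return umr_minimum(a, axis, None, out, keepdims, initial, where)
ValueError: zero-size array to reduction operation minimum which has no identity
```

>>> arm_command(
  motion=[
    {"x": 0,"y": 0,"z": 5,"rx": 0,"ry": 0,"rz": 0,"hand": 0.3},
    {"x": 0,"y": 0,"z": 9,"rx": 0,"ry": 0,"rz": 0,"hand": 0.3},
    {"x": 0,"y": 0,"z": 12,"rx": 0,"ry": 0,"rz": 0,"hand": 0.3},
    {"x": 0,"y": 0,"z": 12,"rx": 0,"ry": 0,"rz": 0,"hand": 0.3},
  ],
)

```text
clock: 7.3
tcp_pos: [0.6585, 0.0214, 0.0228]
orientation: [-0.001, -0.023, 1.0, 0.0]
wrist_force: [-0.7, 1.4, 0.7]
finger_gap: 0.038
```

```bash
python3 look.py c; python3 bar.py | head -22
```

```text
7.3 [33.5457339   0.13905378 22.78394962] 0.03795458270547385 [-0.69714406  1.37808489  0.72028058]
0.008 420 [0.0061 0.033  0.0362]
0.01 418 [0.0061 0.0351 0.0364]
0.012 553 [0.0062 0.0359 0.0389]
0.014 748 [0.0062 0.0403 0.0439]
0.016 645 [0.0063 0.045  0.0475]
0.018 364 [0.0061 0.0459 0.0471]
0.02 441 [0.0452 0.1014 0.1079]
0.022 3508 [0.0961 0.1026 0.1072]
0.024 207 [0.0942 0.0958 0.1048]
0.026 316 [0.0357 0.0401 0.0422]
0.028 439 [0.0351 0.0417 0.0432]
0.03 196 [0.0416 0.0424 0.0433]
0.032 62 [0.0406 0.0415 0.0421]
0.036 140 [0.0352 0.036  0.0366]
0.038 203 [0.0348 0.0357 0.0365]
0.04 207 [0.0348 0.0357 0.0366]
0.042 193 [0.0348 0.0356 0.0365]
0.044 197 [0.0348 0.0357 0.0366]
0.046 199 [0.0349 0.0357 0.0364]
0.048 192 [0.0347 0.0357 0.0366]
0.008 142 [0.006  0.0457 0.0477]
0.01 146 [0.0061 0.0452 0.0476]
```

View pics/cw.png

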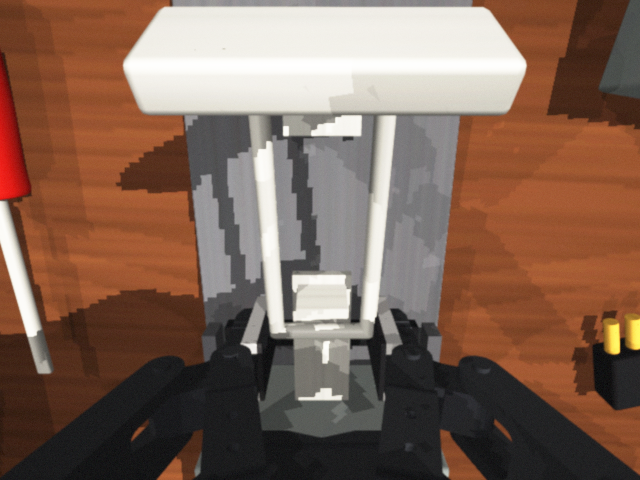

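>>> arm_command(
  motion=[
    {"x": 2,"y": 0,"z": 0.8,"rx": 0,"ry": 0,"rz": 0,"hand": 0.3},
    {"x": 4,"y": 0,"z": 1,"rx": 0,"ry": 0,"rz": 0,"hand": 0.3},
    {"x": 6,"y": 0,"z": 1,"rx": 0,"ry": 0,"rz": 0,"hand": 0.3},
    {"x": 8,"y": 0,"z": 1,"rx": 0,"ry": 0,"rz": 0,"hand": 0.3},
    {"x": 8,"y": 0,"z": 1,"rx": 0,"ry": 0,"rz": 0,"hand": 0.3},
  ],
)

```text
clock: 7.98
tcp_pos: [0.6509, 0.021, 0.0225]
orientation: [-0.0, -0.023, 1.0, 0.0]
wrist_force: [1.5, 1.5, 2.4]
finger_gap: 0.0382
```

```bash
python3 look.py d; python3 bar.py | head -22
```

```text
7.975 [25.98177739  0.14153908 22.54604213] 0.03820340902399875 [1.53951438 1.50193074 2.4398508 ]
0.008 448 [0.0061 0.033  0.0362]
0.01 399 [0.0061 0.0351 0.0365]
0.012 630 [0.0063 0.0362 0.1046]
0.014 4104 [0.038  0.1017 0.1069]
0.016 1174 [0.0065 0.0474 0.1031]
0.018 359 [0.006  0.0457 0.0471]
0.02 250 [0.006  0.0453 0.0465]
0.022 17 [0.0424 0.0427 0.0447]
0.024 84 [0.0406 0.0418 0.0426]
0.028 115 [0.0351 0.0359 0.0366]
0.03 203 [0.0348 0.0357 0.0364]
0.032 206 [0.0349 0.0357 0.0366]
0.034 186 [0.0348 0.0357 0.0364]
0.036 200 [0.0349 0.0357 0.0366]
0.038 195 [0.0348 0.0357 0.0365]
0.04 198 [0.0346 0.0357 0.0367]
0.042 177 [0.035  0.0357 0.0367]
0.044 191 [0.0349 0.0357 0.0366]
0.046 177 [0.0349 0.0357 0.0366]
0.048 174 [0.0348 0.0357 0.0364]
0.008 3138 [0.0872 0.1023 0.1113]
0.01 318 [0.0065 0.095  0.1079]
```

View pics/dw.png

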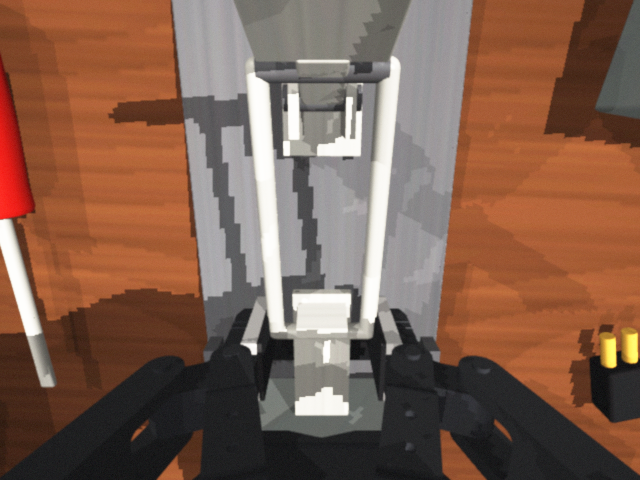

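>>> arm_command(
  motion=[
    {"x": 0.7,"y": 0,"z": 0,"rx": 0,"ry": 0,"rz": 0,"hand": 0.3},
    {"x": 0.7,"y": 0,"z": 0,"rx": 0,"ry": 0,"rz": 0,"hand": 0.0},
    {"x": 0,"y": 0,"z": 0,"rx": 0,"ry": 0,"rz": 0,"hand": -0.3},
    {"x": 0,"y": 0,"z": 0,"rx": 0,"ry": 0,"rz": 0,"hand": -0.45},
    {"x": 0,"y": 0,"z": 0,"rx": 0,"ry": 0,"rz": 0,"hand": -0.45},
  ],
)

```text
clock: 8.65
tcp_pos: [0.6511, 0.0209, 0.0223]
orientation: [-0.0, -0.023, 1.0, -0.0]
wrist_force: [0.5, 0.4, -0.0]
finger_gap: 0.0623
```

```bash
python3 look.py e; python3 bar.py | head -22
```

```text
8.65 [26.0897223   0.04926709 22.25741083] 0.06228117938239385 [ 0.45789149  0.41368055 -0.02616114]
0.008 463 [0.0062 0.0329 0.0362]
0.01 403 [0.0062 0.0351 0.0366]
0.012 568 [0.0062 0.036  0.04  ]
0.014 3996 [0.0378 0.1014 0.1068]
0.016 1352 [0.0066 0.0941 0.1041]
0.018 358 [0.006  0.0458 0.0472]
0.02 253 [0.0061 0.0454 0.0465]
0.022 29 [0.0423 0.0426 0.0436]
0.024 68 [0.0409 0.0418 0.0425]
0.028 123 [0.0351 0.0358 0.0367]
0.03 207 [0.0349 0.0357 0.0366]
0.032 197 [0.0349 0.0357 0.0366]
0.034 195 [0.0346 0.0356 0.0364]
0.036 200 [0.0348 0.0357 0.0365]
0.038 185 [0.0349 0.0357 0.0365]
0.04 185 [0.0348 0.0357 0.0365]
0.042 197 [0.0349 0.0357 0.0365]
0.044 186 [0.0347 0.0357 0.0365]
0.046 188 [0.0348 0.0357 0.0365]
0.048 191 [0.0349 0.0357 0.0366]
0.008 1642 [0.0444 0.1065 0.1117]
0.01 222 [0.0062 0.045  0.1092]
```

View pics/ew.png

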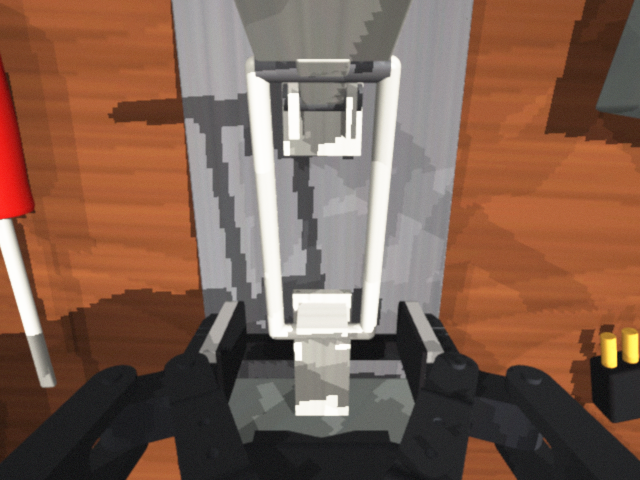

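>>> arm_command(
  motion=[
    {"x": 0,"y": 0,"z": -30,"rx": 0,"ry": 0,"rz": 0,"hand": -0.45},
    {"x": 0,"y": 0,"z": -65,"rx": 0,"ry": 0,"rz": 0,"hand": -0.45},
    {"x": 15,"y": 0,"z": -85,"rx": 0,"ry": 0,"rz": 0,"hand": 0.2},
    {"x": 40,"y": 0,"z": -85,"rx": 0,"ry": 0,"rz": 0,"hand": 1},
    {"x": 65,"y": 0,"z": -80,"rx": 0,"ry": 0,"rz": 0,"hand": 1},
    {"x": 71,"y": 0,"z": -78,"rx": 0,"ry": 0,"rz": 0,"hand": 1},
    {"x": 71,"y": 0,"z": -78,"rx": 0,"ry": 0,"rz": 0,"hand": 1},
  ],
)

```text
clock: 9.57
tcp_pos: [0.5806, 0.0177, 0.1005]
orientation: [0.0, -0.023, 1.0, 0.0]
wrist_force: [0.1, -0.1, 0.4]
finger_gap: -0.0002
```

```bash
python3 look.py f 1; python3 - <<'E'
from h import *
D=np.load('D.npy')
b=D[(D[:,2]>.06)&(D[:,2]<.145)&(abs(D[:,1])<.018)&(D[:,0]<-.06)&(D[:,0]>-.14)]
for z in np.arange(.06,.14,.01):
    c=b[abs(b[:,2]-z)<.005]
    if len(c):print(round(z,3),len(c),np.percentile(c[:,0],[5,50,95]).round(4))
E
```

```text
9.575 [-4.44822498e+01  4.78508381e-02  1.00547798e+02] -0.00017590830005730532 [ 0.1070488  -0.05403055  0.35746132]
0.12 914 [-0.0892 -0.0885 -0.0878]
0.13 1899 [-0.0879 -0.086  -0.0828]
0.14 1 [-0.06 -0.06 -0.06]
```

View pics/fw.png

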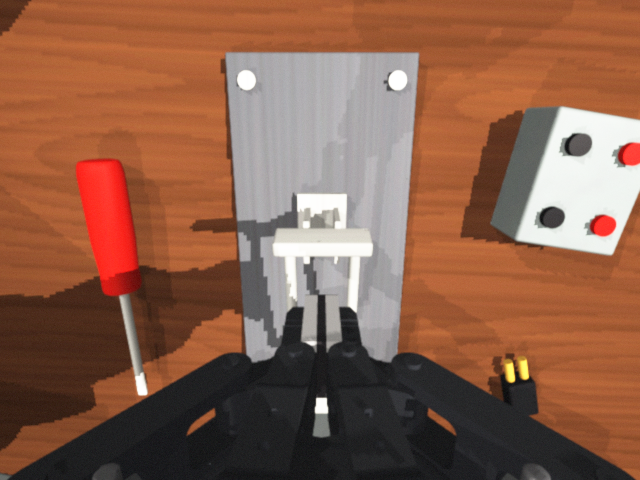

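View pics/fs.png

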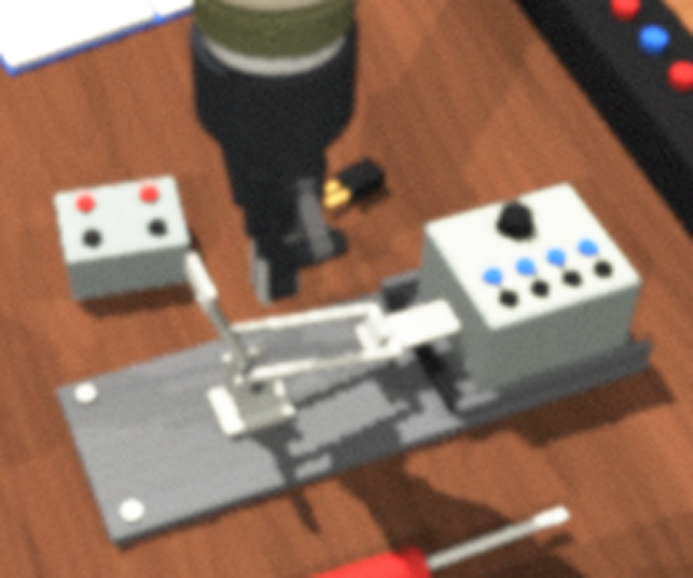

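```bash
cat > push.py <<'E'
from h import *
import sys
t=w2d(tcp()[0])*1000
L0,L1,n,s0,s1=map(float,sys.argv[1:6])
for i in range(int(n)+1):
    f=i/n;L=L0+(L1-L0)*f;s=s0+(s1-s0)*f
    for k,off in(('c',11),):
        c=np.array([-60-s*np.sin(L)+2.5*np.cos(L)+off,40+s*np.cos(L)+2.5*np.sin(L)])
    print(round(L,2),'tcp',np.round(c,1),'tool x',round(t[0]-c[0],1),'z',round(t[2]-c[1],1))
E
python3 push.py .29 1.57 12 70 78
```

```text
0.29 tcp [-66.6 107.8] tool x 23.1 z -7.1
0.4 tcp [-74.  106.1] tool x 30.4 z -5.5
0.5 tcp [-81.2 103.7] tool x 37.7 z -3.0
0.61 tcp [-88.2 100.4] tool x 44.6 z 0.2
0.72 tcp [-94.8  96.4] tool x 51.3 z 4.2
0.82 tcp [-101.1   91.7] tool x 57.5 z 9.0
0.93 tcp [-106.8   86.2] tool x 63.3 z 14.4
1.04 tcp [-112.    80.2] tool x 68.4 z 20.5
1.14 tcp [-116.5   73.5] tool x 73.0 z 27.2
1.25 tcp [-120.3   66.3] tool x 76.8 z 34.3
1.36 tcp [-123.4   58.7] tool x 79.8 z 41.9
1.46 tcp [-125.6   50.8] tool x 82.1 z 49.9
1.57 tcp [-127.    42.6] tool x 83.4 z 58.1
```

>>> arm_command(
  motion=[
    {"x": 12,"y": 0,"z": -7,"rx": 0,"ry": 0,"rz": 0,"hand": 1},
    {"x": 20,"y": 0,"z": -7,"rx": 0,"ry": 0,"rz": 0,"hand": 1},
    {"x": 27,"y": 0,"z": -6,"rx": 0,"ry": 0,"rz": 0,"hand": 1},
    {"x": 34,"y": 0,"z": -4.5,"rx": 0,"ry": 0,"rz": 0,"hand": 1},
    {"x": 41,"y": 0,"z": -1.5,"rx": 0,"ry": 0,"rz": 0,"hand": 1},
    {"x": 48,"y": 0,"z": 2,"rx": 0,"ry": 0,"rz": 0,"hand": 1},
  ],
)

```text
clock: 10.42
tcp_pos: [0.5365, 0.0155, 0.0999]
orientation: [0.005, -0.023, 1.0, 0.0]
wrist_force: [8.5, 1.3, -0.1]
finger_gap: -0.0001
```

```bash
python3 look.py g 1; python3 bar.py | sed -n 1,12p
```

```text
10.425 [-88.60954583  -0.1696694   99.87740091] -5.155684667632188e-05 [ 8.52397196  1.33085885 -0.05302612]
0.008 29 [0.0366 0.0378 0.0404]
0.01 93 [0.0374 0.0414 0.0455]
0.012 73 [0.0418 0.0453 0.0473]
0.014 18 [0.0457 0.0464 0.0468]
0.016 21 [0.045  0.0456 0.0461]
0.018 1 [0.045 0.045 0.045]
0.026 10 [0.0355 0.0356 0.0365]
0.028 31 [0.0347 0.0356 0.0362]
0.03 31 [0.0345 0.0357 0.0363]
0.032 37 [0.0347 0.0357 0.0366]
0.034 35 [0.0348 0.0353 0.0363]
0.036 36 [0.0347 0.0354 0.0362]
```

View pics/gw.png

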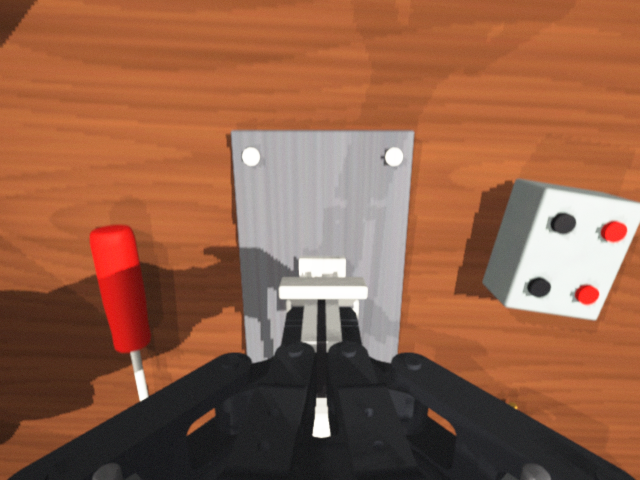

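View pics/gs.png

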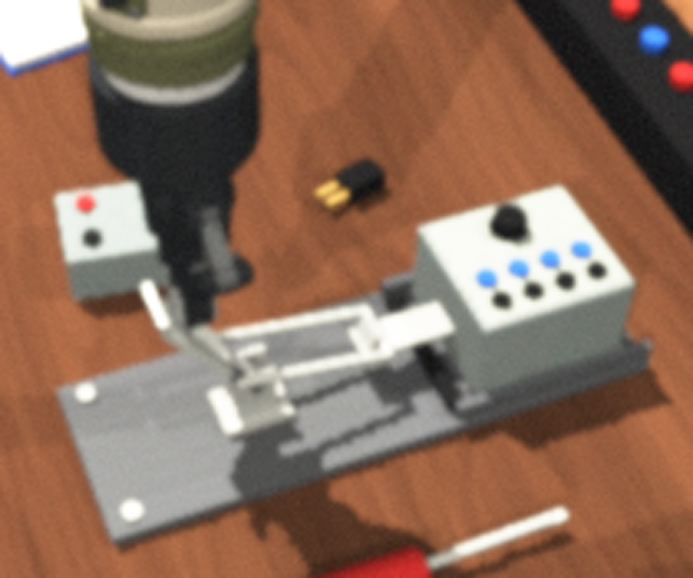

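>>> arm_command(
  motion=[
    {"x": 5,"y": 0,"z": 3,"rx": 0,"ry": 0,"rz": 0,"hand": 1},
    {"x": 10,"y": 0,"z": 7,"rx": 0,"ry": 0,"rz": 0,"hand": 1},
    {"x": 15,"y": 0,"z": 12,"rx": 0,"ry": 0,"rz": 0,"hand": 1},
    {"x": 20,"y": 0,"z": 18,"rx": 0,"ry": 0,"rz": 0,"hand": 1},
    {"x": 25,"y": 0,"z": 25,"rx": 0,"ry": 0,"rz": 0,"hand": 1},
    {"x": 29,"y": 0,"z": 32,"rx": 0,"ry": 0,"rz": 0,"hand": 1},
  ],
)

```text
clock: 11.28
tcp_pos: [0.507, 0.0139, 0.0681]
orientation: [0.004, -0.023, 1.0, -0.0]
wrist_force: [4.8, 0.6, 2.8]
finger_gap: 0.0001
```

```bash
python3 look.py i 1
```

```text
11.275 [-118.15383919   -0.35346498   68.06877552] 8.542179917073803e-05 [4.84576235 0.63521485 2.76125305]
```

View pics/iw.png

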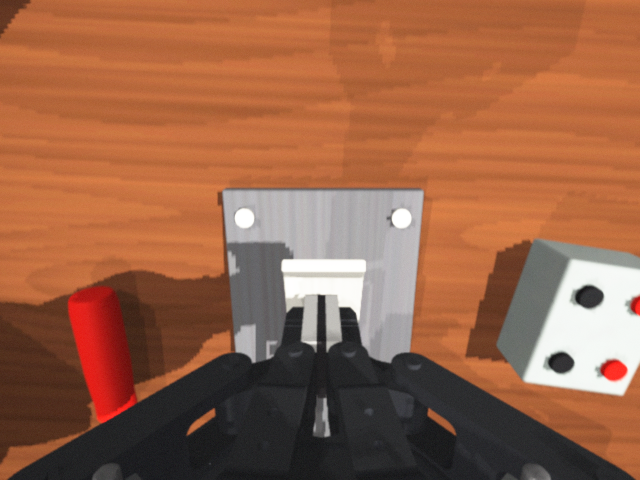

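View pics/is.png

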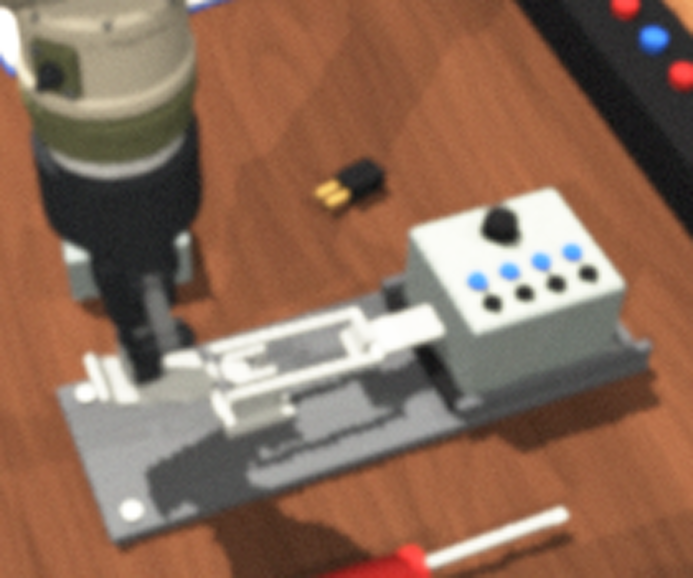

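>>> arm_command(
  motion=[
    {"x": 3,"y": 0,"z": 8,"rx": 0,"ry": 0,"rz": 0,"hand": 1},
    {"x": 5,"y": 0,"z": 16,"rx": 0,"ry": 0,"rz": 0,"hand": 1},
    {"x": 6,"y": 0,"z": 22,"rx": 0,"ry": 0,"rz": 0,"hand": 1},
    {"x": 6,"y": 0,"z": 26,"rx": 0,"ry": 0,"rz": 0,"hand": 1},
    {"x": 6,"y": 0,"z": 29,"rx": 0,"ry": 0,"rz": 0,"hand": 1},
    {"x": 6,"y": 0,"z": 29,"rx": 0,"ry": 0,"rz": 0,"hand": 1},
  ],
)

```text
clock: 12.12
tcp_pos: [0.4968, 0.014, 0.0369]
orientation: [-0.001, -0.023, 1.0, 0.0]
wrist_force: [-0.3, 0.5, 0.1]
finger_gap: 0.0001
```

```bash
python3 look.py j 1
```

```text
12.125 [-128.32451306    0.19498859   36.89121366] 0.00011330345705635995 [-0.33923914  0.45666596  0.06684829]
```

View pics/js.png

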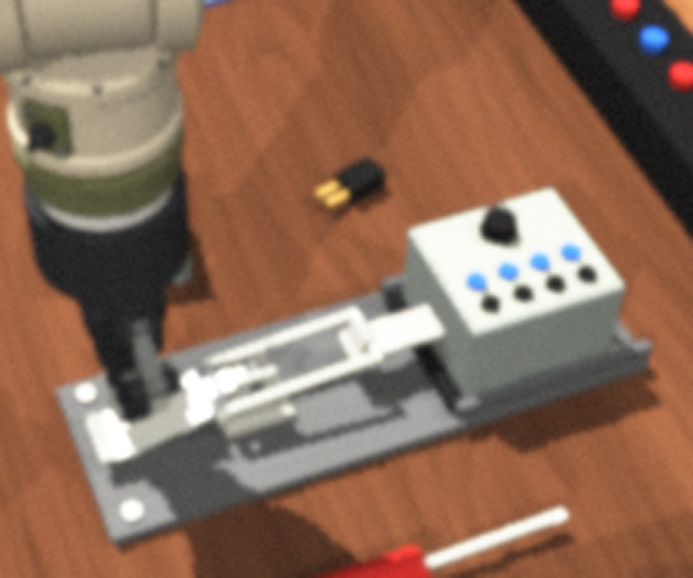

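>>> arm_command(
  motion=[
    {"x": 0,"y": 0,"z": -20,"rx": 0,"ry": 0,"rz": 0,"hand": 1},
    {"x": 0,"y": 0,"z": -60,"rx": 0,"ry": 0,"rz": 0,"hand": 1},
    {"x": 0,"y": 0,"z": -110,"rx": 0,"ry": 0,"rz": 0,"hand": 1},
    {"x": 0,"y": 0,"z": -160,"rx": 0,"ry": 0,"rz": 0,"hand": 1},
    {"x": -40,"y": 0,"z": -180,"rx": 0,"ry": 0,"rz": 0,"hand": 1},
    {"x": -70,"y": 0,"z": -190,"rx": 0,"ry": 0,"rz": 0,"hand": 1},
    {"x": -70,"y": 0,"z": -190,"rx": 0,"ry": 0,"rz": 0,"hand": 1},
    {"x": -70,"y": 0,"z": -190,"rx": 0,"ry": 0,"rz": 0,"hand": 1},
  ],
)

```text
clock: 13.22
tcp_pos: [0.5664, 0.0172, 0.2268]
orientation: [-0.001, -0.023, 1.0, 0.0]
wrist_force: [-0.3, 0.2, 0.2]
finger_gap: 0.0002
```

```bash
python3 look.py k 1; python3 bar.py | sed -n 1,18p; python3 - <<'E'
from h import *
D=np.load('D.npy')
a=D[(abs(D[:,1])<.012)]
for x in np.arange(-.16,-.06,.006):
    c=a[abs(a[:,0]-x)<.002]
    if len(c):print(round(x,3),len(c),np.percentile(c[:,2],[5,50,95]).round(4))
for x in np.arange(.04,.065,.002):
    c=a[abs(a[:,0]-x)<.001]
    if len(c):print(round(x,3),len(c),np.percentile(c[:,2],[5,50,95]).round(4))
E
```

```text
13.225 [-58.68100922   0.24019367 226.80745361] 0.00018429552349300297 [-0.27129868  0.18557293  0.17855344]
0.008 47 [0.0058 0.0454 0.0466]
0.01 19 [0.0441 0.0453 0.0458]
0.014 4 [0.0363 0.0364 0.0365]
0.016 34 [0.0346 0.0354 0.0361]
0.018 37 [0.0349 0.0356 0.0364]
0.02 38 [0.0348 0.0355 0.0366]
0.022 33 [0.0343 0.0355 0.0368]
0.024 5 [0.034  0.0347 0.0349]
0.008 24 [0.0062 0.042  0.0436]
0.01 18 [0.0061 0.0423 0.0434]
0.012 11 [0.0051 0.0073 0.0424]
0.014 4 [0.006  0.0061 0.0075]
0.016 6 [0.0053 0.0059 0.007 ]
0.018 6 [0.0059 0.0068 0.007 ]
0.02 5 [0.0061 0.0067 0.0075]
0.022 1 [0.0049 0.0049 0.0049]
0.028 6 [0.0062 0.0066 0.007 ]
0.03 15 [0.0053 0.0072 0.008 ]
-0.16 105 [-0.0023  0.0062  0.008 ]
-0.154 109 [0.0054 0.007  0.0216]
-0.148 140 [0.0219 0.0233 0.0248]
-0.142 138 [0.0209 0.0222 0.0235]
-0.136 137 [0.0222 0.0235 0.0247]
-0.13 108 [0.0237 0.0253 0.0264]
-0.124 133 [0.0253 0.0266 0.028 ]
-0.118 135 [0.0264 0.028  0.029 ]
-0.112 134 [0.0279 0.0291 0.0306]
-0.106 134 [0.0295 0.0307 0.0317]
-0.1 126 [0.0308 0.032  0.0332]
-0.094 119 [0.0319 0.0332 0.0347]
-0.088 89 [0.0332 0.0349 0.0366]
-0.082 177 [0.0063 0.0364 0.0383]
-0.076 6522 [0.2922 0.3053 0.3155]
-0.07 6785 [0.235  0.2791 0.3105]
-0.064 451 [0.0394 0.2631 0.2923]
```

View pics/kw.png

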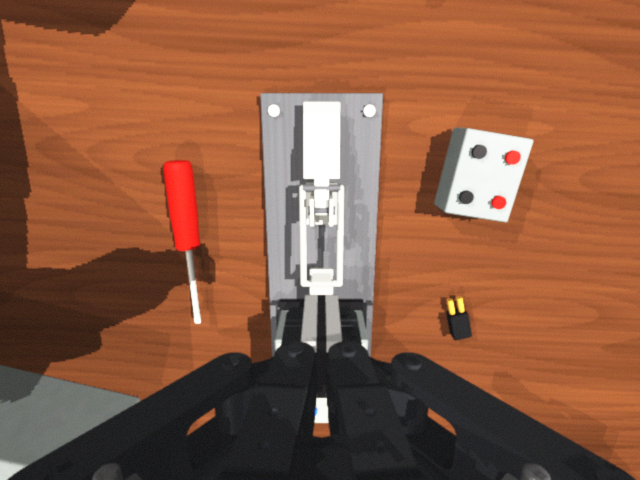

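View pics/ks.png

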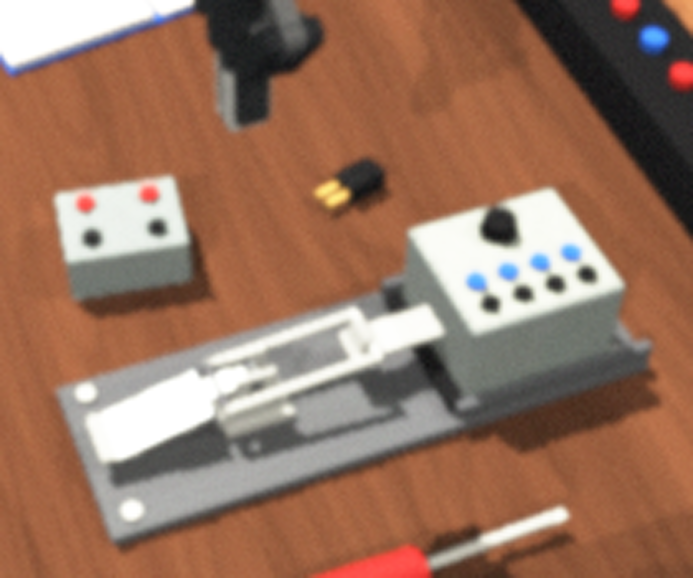

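```bash
python3 -c "
from h import *
print(hand_in())"
```

```text
the job is handed in; nothing more can be done
None
```

The module is clamped home, and I handed the job in at about 13.2 s of the 58 s allowed. I gripped the bail by its end bar and carried it over the keeper lip. I lowered it about 7.5 mm beyond the keeper point and drew it back under the lip. After letting go, I pushed the lever back past centre with the shut fingertips; the highest wrist force I read was about 8.6 N.

The last checks were taken with the arm withdrawn about 19 cm:
- **Lever:** the paddle slopes about 0.235 rad below level, so the lever is at about 1.80, on its stop. It stays there by itself.
- **Module:** the lip's far edge measures about 9–10 mm in dock x, down from about 21 mm. That matches the 12 mm of travel to home.
- **Bail:** the side and wrist pictures show it still hooked under the lip.
- **Loose parts:** the screwdriver, plug and spare module look unmoved in the pictures; I did not measure them.

Two things did not go cleanly. The first two move calls were refused for missing keys, without any motion. The wrist camera's depth read heights about 1.4 mm low, which I corrected using the known plate and tongue heights.

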